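# File the edge of the clamped aluminium plate

## Robot

A 6-joint arm with a two-finger parallel gripper is mounted at the origin on the work surface. World frame = base frame: x ahead of the robot, y to its left, z up, the work surface at z = 0. Lengths are in m, angles in rad, forces in N, time in s.
With the tool pointing down it reaches from about 0.35 to 0.85 m from the base axis. Payload 8.1 kg.
Tool frame: the origin (TCP) lies on the mounting face of the last link; the fingertips stand 173 mm ahead of it and the grasp point (between the pads) lies 155 mm ahead of it; z points along the fingers, y is the line along which they close (so a half turn about z gives the same grasp; the last joint's range is limited). The gripper opens to 85 mm and grips with 20 to 120 N. Pads are 22 mm wide; open, the fingers measure 114 mm over their backs; the gripper's body (76 mm by 85 mm) begins 54 mm behind the grasp point. The pads swing forward as they close: fully open they stand 13 mm farther back than shut.
Start: joints at [1.021, 0.13, 1.488, -0, 1.523, -0.085], TCP at [0.269, 0.536, 0.405] pointing down, gripper open.
Joint ranges: [-2.96, 2.96], [-0.89, 2.26], [0.02, 2.5], [-1.34, 4.48], [0, 2.73], [-2.66, 2.66]. Speed limits (rad/s): [2.39, 2.39, 2.79, 3.14, 3.14, 3.14].

## Interface

Orientations are given as a unit quaternion [w, x, y, z].
In Python, from rig import status, optics, workorder gives the robot as it stands. The module is installed in compiled form; this text tells all that it offers.
- The arm moves only by the shell command python3 -m jog 'ROWS' [FORCE]. ROWS is JSON, a list of rows, each an object of numbers: "dx", "dy", "dz": the shift along the world's x, y, z in mm; "wx", "wy", "wz": the turn, a rotation vector about the world's x, y, z in degrees; "hand": the finger opening in mm, from 0 to 85.4. A call has 1 to 8 rows; each row shifts and turns the commanded pose from where the row before left it; what a row does not reach is not made up. A row lasts 1/10 s, in which the tool goes at most 50 mm and 8.59 degrees, less where a joint would pass 70% of its speed; a pose out of reach is approached as far as the arm can. A call with a gripper value outside its range is refused whole. The fingers move at their own pace and stop on an object; FORCE is the grip in N (left out, the last holds). Time passes only in rows, so rows that do not move let the fingers close. It gives the time, the measured TCP pose, the force, the opening and the grip force at its end, in the units of the state.
- status.observe(): the state, without advancing time (a new reading comes with each control period).
- optics.capture(name): name is "scene" or "top" or "wrist"; returns the picture (480x640x3 uint8, red, green, blue); there is no depth.
- optics.calibration(name): a dict with "vfov" (degrees; the focal length in pixels is half the picture's height over the tangent of half this angle, whatever the lens; pixels are square), "cx", "cy" (the principal point, pixels), "T" (4x4, takes a point from camera to world coordinates). Camera axes: x right, y up, looking along -z (the intrinsics and any distortion apply to the point x, -y, -z); pixel columns grow to the right and rows downward; lengths in m; the calibration is good to about 2 mm. A picture is of the moment at which its call begins: read the wrist's pose just before it. calibration takes no time and is no camera call; for the wrist camera it gives the pose at the moment of the call.
- workorder.job_done(): hands the job in; it is judged then, once.
The state is a dict: "time_s": time; "joint_pos": joint angles; "qvel": joint speeds; "effort": joint torques, N m; "tool_pos": TCP position; "orientation": TCP orientation; "force": force on the tool from outside, world axes, zero at the start; "torque": the same for the moment, N m; "grip_width": finger opening in m; "finger_force": force on a finger pad.
Only numpy, scipy, OpenCV 4.12 (cv2) and the standard library are available. Lean on these libraries where they do the work, as an engineer would, in place of code of your own. Each camera call takes 0.05 s, during which the arm holds its last target. There are 200 camera calls.

## Task

Take the file with the orange grip (not the green one, which is for wood: leave that alone) and file the upper edge of the aluminium plate in the blue clamp with two level, lightly pressed forward strokes, tip first, square across the edge, each running from near the blade's tip to near its wooden handle and going away from the clamp's screw. At the end of each stroke lift the file clear and carry it back in the air, never dragging it backwards on the edge; then lay it flat on the table and let go.

Things in the scene. Friction and masses are not known exactly. Their poses are not given: they have to be found in the camera images.
- file: Loose file, 0.25 kg. Steel blade 160 long, 26 wide, 8 thick (x -80 to 80). Orange grip on its middle, 30 square, faces along x and y, top at 62; its foot (50 long) ends at 16, so fingertips go 18 to 35 above the underside. Wooden handle 22 thick, x -90 to -170. Origin: under the grip, on the flat underside. x to the blade's tip, z up. Lies flat, tip away from robot within 25 degrees.
- rasp: Bystander: wood rasp of the same shape, size, origin and axes as the file, with darker blade, GREEN grip and black rear handle. Leave it where it lies (within 30 mm).
- clamp: Blue clamp fixed to the table, 130 (x) by 110 (y), jaws to 80 high. Origin: centre of its base, on the table. Screw with red-tipped bar on the -x side, to 114, facing the robot; strokes go to +x. In the plane x = 0 stands an aluminium plate 6 thick, y -45 to 45, upper edge level, 125 above the origin. Stroke well if the file's origin runs from x -45 to 45, y within 35, its x along the clamp's x.
- drag (a joint): Plate's shift in its rubber seat, m: 0 at rest, + along the clamp's x when the file rubs forward, - when it rubs backwards (never beyond -0.002); springs back, 1 mm per N, travel 10 mm. Downwards the plate gives too, 1 mm per 0.7 N for 16 mm, then hard: hold the file's underside 5 to 8 mm below the free edge height for a light 3.5 to 5.5 N. Over 30 N is too much.

How it is judged:
On the way, in this order (a step that is already met when the one before it is completed fails the run):
1. first stroke begins: the file lies level and pressed on the plate's upper edge, square across it, its front half on the edge (contact force between file and clamp above 1 N and z of file in the frame of clamp between 0.105 and 0.13 m and y of file in the frame of clamp between -0.035 and 0.035 m and angle between file's own z axis and vertical below 0.2 rad and angle between the x axis of file and the x axis of clamp, either way round below 0.35 rad and x of file in the frame of clamp below -0.015 m and x of clamp in the frame of file above 0.015 m), for 0.05 s.
2. first stroke ends: pushed forward under pressure until its rear half is on the edge (contact force between file and clamp above 1 N and z of file in the frame of clamp between 0.105 and 0.13 m and y of file in the frame of clamp between -0.035 and 0.035 m and angle between file's own z axis and vertical below 0.2 rad and angle between the x axis of file and the x axis of clamp, either way round below 0.35 rad and x of file in the frame of clamp above 0.015 m and x of clamp in the frame of file below -0.015 m and value of joint drag above 0.001 m), for 0.05 s.
3. the file is lifted clear of the edge at the end of the first stroke (z of file in the frame of clamp above 0.131 m and x of file in the frame of clamp above 0 m and contact force between file and clamp below 0.05 N), for 0.05 s.
4. second stroke begins: the file lies level and pressed on the plate's upper edge, square across it, its front half on the edge (all of step 1), for 0.05 s.
5. second stroke ends: pushed forward under pressure until its rear half is on the edge (all of step 2), for 0.05 s.
6. the file is lifted clear of the edge at the end of the second stroke (all of step 3), for 0.05 s.
At the end, for the whole second after the job is handed in: After two full strokes the file lies flat on the table (underside within 8 mm of it, tilt under 6 degrees), still, released and not touching the clamp or plate, which has sprung back to rest (height (world z) of file below 0.008 m and angle between file's own z axis and vertical below 0.1 rad and linear speed of file below 0.02 m/s and contact force between file and clamp below 0.05 N and value of joint drag between -0.001 and 0.001 m).
It fails at once if the file is dragged backwards on the edge (plate pulled back over 2 mm) (value of joint drag below -0.002 m).
It fails at once if the file is pressed on the plate or clamp with over 30 N (contact force between file and clamp above 30 N).
It fails at once if the green rasp is moved over 30 mm (distance of rasp from where it was at the start of the episode above 0.03 m).
It also fails if it takes over 58 s, if anything falls off the work surface, if the arm or the gripper's body presses on something with over 40 N, if the wrist force passes 120 N, or if a joint passes its speed limit or range.

## Working session

There is one attempt and no reset: what is moved stays moved. The work goes in short steps, Python scripts to look and compute and a shell command to move; the robot and the scene stay as the last step left them, time stands still between calls to the robot, and variables do not carry over. Pictures are saved under pics/ and viewed, at most 10 in all, crops included, and the job is handed in when it is done.

```bash
mkdir -p pics; python3 - <<'E'
from rig import status, optics
import cv2, json
s=status.observe(); print(s['time_s'],s['tool_pos'],s['orientation'],s['force'])
for n in ['scene','top','wrist']:
    c=optics.calibration(n); print(n,c)
    cv2.imwrite(f'pics/{n}0.png',optics.capture(n)[:,:,::-1])
E
```

```text
0.0 [0.26881053 0.5361528  0.4035953 ] [-3.04151124e-04  2.30325330e-01  9.73113207e-01 -9.15028794e-04] [-0.40839167 -0.27367537  0.11541722]
scene {'vfov': 50.92762427987559, 'cx': 317.2266512522687, 'cy': 241.8794003331448, 'T': array([[ 7.98995789e-01, -3.98591445e-01,  4.50256137e-01,
         9.59974805e-01],
       [ 6.01335923e-01,  5.30746677e-01, -5.97246241e-01,
        -5.94654519e-01],
       [-9.14705680e-04,  7.47952422e-01,  6.63751714e-01,
         7.25716810e-01],
       [ 0.00000000e+00,  0.00000000e+00,  0.00000000e+00,
         1.00000000e+00]])}
top {'vfov': 49.59541698714243, 'cx': 324.6092039767217, 'cy': 238.53545509635796, 'T': array([[-0.00333145,  0.99128659, -0.13168068,  0.39216633],
       [-0.99943186,  0.00111588,  0.03368538,  0.02292724],
       [ 0.03353881,  0.13171809,  0.99071968,  0.89245499],
       [ 0.        ,  0.        ,  0.        ,  1.        ]])}
wrist {'vfov': 65.45016885958158, 'cx': 322.47858223132937, 'cy': 243.23078969562147, 'T': array([[ 0.4487321 , -0.84964294, -0.27703137,  0.19805875],
       [ 0.89366447,  0.42599379,  0.14104294,  0.57330896],
       [-0.0018225 , -0.31086358,  0.95045279,  0.37385438],
       [ 0.        ,  0.        ,  0.        ,  1.        ]])}
```

View pics/top0.png

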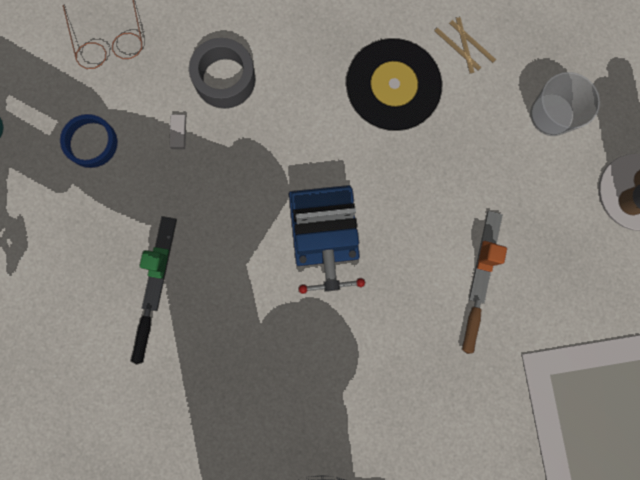

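View pics/scene0.png

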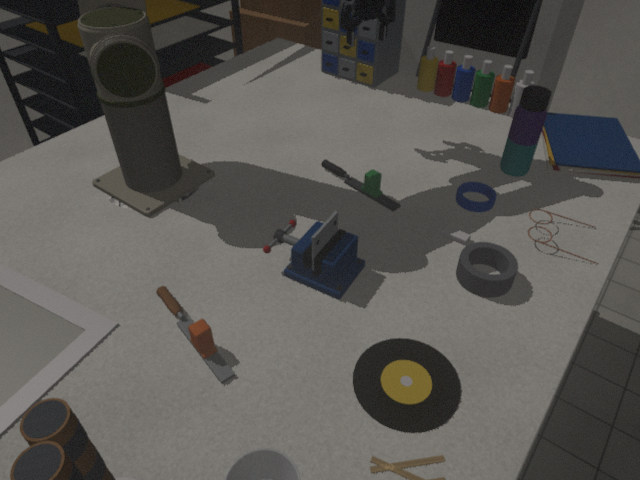

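The top view shows the orange file with its grip at about (492,256), tip (493,212) and handle end (470,350). The clamp is at about (324,225), the plate strip at (325,215), and the rasp at (152,262). The scene view agrees: orange grip (202,338), plate top (325,235).

```bash
cat > h.py <<'E'
import numpy as np, cv2
from rig import status, optics
def ray(c,px):
    px=np.asarray(px,float); f=240/np.tan(np.radians(c['vfov']/2))
    d=np.array([(px[0]-c['cx'])/f,-(px[1]-c['cy'])/f,-1.]); T=np.asarray(c['T'])
    return T[:3,3],T[:3,:3]@d
def onz(c,px,z):
    o,d=ray(c,px); return o+d*(z-o[2])/d[2]
def proj(c,p):
    T=np.asarray(c['T']); q=T[:3,:3].T@(np.asarray(p)-T[:3,3]); f=240/np.tan(np.radians(c['vfov']/2))
    return np.array([c['cx']-f*q[0]/q[2],c['cy']+f*q[1]/q[2]])
E
python3 - <<'E'
from h import *
im=cv2.imread('pics/top0.png')
a=cv2.resize(im[200:360,440:530],None,fx=3.7,fy=3.7,interpolation=cv2.INTER_CUBIC)
b=cv2.resize(im[170:300,280:370],None,fx=4.5,fy=4.5,interpolation=cv2.INTER_CUBIC)
o=np.zeros((592,740,3),np.uint8); o[:a.shape[0],:a.shape[1]]=a; o[:b.shape[0],335:335+b.shape[1]]=b[:592]
cv2.imwrite('pics/crop1.png',o)
hsv=cv2.cvtColor(im,cv2.COLOR_BGR2HSV)
sub=hsv[200:360,440:530]
m=cv2.inRange(sub,(5,120,60),(18,255,255)); n,l,st,ce=cv2.connectedComponentsWithStats(m)
for i in range(1,n):
    if st[i,4]>40: print('orange',st[i],ce[i]+[440,200], cv2.minAreaRect(np.argwhere(l==i)[:,::-1].astype(np.float32)))
c=optics.calibration('top')
for p,z in [((493,212),.008),((470,350),.011),((323,215),.125)]: print(onz(c,p,z))
E
```

```text
orange [ 37  41  30  31 573] [491.12565445 255.86038394] ((51.788238525390625, 56.95294189453125), (25.163936614990234, 28.634824752807617), 12.52880859375)
orange [ 23 108  17  45 430] [471.66744186 330.51162791] ((31.77321434020996, 129.95225524902344), (10.249021530151367, 45.116294860839844), 11.888657569885254)
[ 0.55689131 -0.30209786  0.008     ]
[ 0.32060993 -0.25091589  0.011     ]
[ 0.52978576 -0.00087028  0.125     ]
```

View pics/crop1.png

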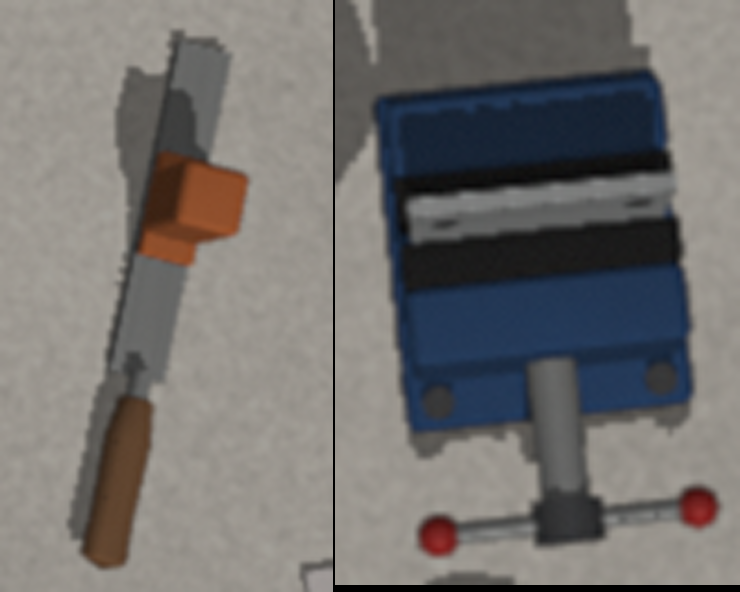

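The crop shows blade tip corners near (178,38) and (228,50), grip top face centre near (213,203), handle end near (105,562), and the plate's upper edge from (408,206) to (671,184). The red bar is on the robot side.

```bash
python3 - <<'E'
from h import *
c=optics.calibration('top')
A=lambda u,v:(440+(u+.5)/3.7-.5,200+(v+.5)/3.7-.5)
B=lambda u,v:(280+(u-335+.5)/4.5-.5,170+(v+.5)/4.5-.5)
t=onz(c,A(203,44),.008); r=onz(c,A(136,374),.008); h=onz(c,A(105,562),.011); g=onz(c,A(213,203),.062)
for n,p in zip(['tip','rear','hend','grip'],[t,r,h,g]): print(n,p)
print('len',np.linalg.norm((t-r)[:2]),np.linalg.norm((t-h)[:2]),'mid',(t+r)/2)
for p in [r,h]: print('yaw',np.degrees(np.arctan2(*(t-p)[1::-1])))
l=onz(c,B(408,206),.125); q=onz(c,B(671,184),.125); v=l-q
print('plate',l,q,np.linalg.norm(v),(l+q)/2,'yaw',np.degrees(np.arctan2(-v[0],v[1])))
# scene cross-check
s=optics.calibration('scene'); im=cv2.imread('pics/scene0.png')
print(proj(s,g),proj(s,t),proj(s,l),proj(s,q))
for n,p in [('g',proj(s,g)),('pl',(proj(s,l)+proj(s,q))/2)]:
    x,y=p.astype(int); o=im.copy()
    for w in (g,t,h,l,q): cv2.drawMarker(o,tuple(proj(s,w).astype(int)),(0,255,255),cv2.MARKER_CROSS,5,1)
    cv2.imwrite(f'pics/s_{n}.png',o[y-50:y+50,x-65:x+65])
a=np.hstack([cv2.resize(cv2.imread(f'pics/s_{n}.png'),None,fx=3,fy=3,interpolation=cv2.INTER_CUBIC) for n in ('g','pl')])
cv2.imwrite('pics/crop2.png',a)
E
```

```text
tip [ 0.55773979 -0.30479296  0.008     ]
rear [ 0.40285773 -0.26622597  0.008     ]
hend [ 0.3181147  -0.24744386  0.011     ]
grip [ 0.47668621 -0.28589808  0.062     ]
len 0.15961160402431018 0.24639217007124656 mid [ 0.48029876 -0.28550946  0.008     ]
yaw -13.982778362057267
yaw -13.459346249748346
plate [0.52908567 0.03982742 0.125     ] [ 0.53678527 -0.04798411  0.125     ] 0.08814844471528804 [ 0.53293547 -0.00407834  0.125     ] yaw 5.0110606275052785
[197.66891027 325.57697425] [228.38163332 376.97475872] [336.83668226 211.17864235] [312.35904305 236.64250084]
```

View pics/crop2.png

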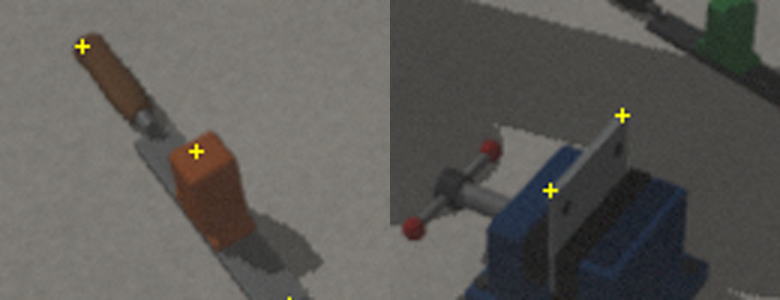

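Estimates are consistent: file origin (0.479, -0.286) with yaw -13.8°, clamp (0.533, -0.004) with yaw 5.0°. I'll move over the file and turn the closing line along the file's x.

```bash

python3 -m jog '[{"dx":12,"dy":-46,"wz":-4.3,"hand":85},{"dx":12,"dy":-46,"wz":-4.3},{"dx":12,"dy":-46,"wz":-4.3},{"dx":12,"dy":-46,"wz":-4.3},{"dx":12,"dy":-46,"wz":-4.3},{"dx":12,"dy":-46,"wz":-4.3},{"dx":12,"dy":-46,"wz":-4.3},{"dx":12,"dy":-46,"wz":-4.3}]' 60
python3 -m jog '[{"dx":12,"dy":-46,"wz":-4.3},{"dx":12,"dy":-46,"wz":-4.3},{"dx":12,"dy":-46,"wz":-4.3},{"dx":12,"dy":-46,"wz":-4.3},{"dx":12,"dy":-46,"wz":-4.3},{"dx":12,"dy":-46,"wz":-4.3},{"dx":12,"dy":-46,"wz":-4.3},{}]'
```

```text
invalid input
invalid input
```

```bash

python3 -m jog '[{"dx":12,"dy":-46,"dz":0,"wx":0,"wy":0,"wz":-4.3,"hand":85}]' 60
python3 -m jog '[{"dx":12,"dy":-46,"wz":-4.3}]'
```

```text
time_s: 0.25
tool_pos: [0.2799, 0.4924, 0.4024]
orientation: [-0.001, 0.265, 0.964, -0.001]
force: [0.6, -1.0, 0.1]
grip_width: 0.0848
finger_force: 0.0invalid input
```

```bash

python3 -m jog '[{"dx":12,"dy":-46,"dz":0,"wx":0,"wy":0,"wz":-4.3,"hand":85},{"dx":12,"dy":-46,"dz":0,"wx":0,"wy":0,"wz":-4.3,"hand":85},{"dx":12,"dy":-46,"dz":0,"wx":0,"wy":0,"wz":-4.3,"hand":85},{"dx":12,"dy":-46,"dz":0,"wx":0,"wy":0,"wz":-4.3,"hand":85},{"dx":12,"dy":-46,"dz":0,"wx":0,"wy":0,"wz":-4.3,"hand":85},{"dx":12,"dy":-46,"dz":0,"wx":0,"wy":0,"wz":-4.3,"hand":85},{"dx":12,"dy":-46,"dz":0,"wx":0,"wy":0,"wz":-4.3,"hand":85},{"dx":12,"dy":-46,"dz":0,"wx":0,"wy":0,"wz":-4.3,"hand":85}]'
python3 -m jog '[{"dx":12,"dy":-46,"dz":0,"wx":0,"wy":0,"wz":-4.3,"hand":85},{"dx":12,"dy":-46,"dz":0,"wx":0,"wy":0,"wz":-4.3,"hand":85},{"dx":12,"dy":-46,"dz":0,"wx":0,"wy":0,"wz":-4.3,"hand":85},{"dx":12,"dy":-46,"dz":0,"wx":0,"wy":0,"wz":-4.3,"hand":85},{"dx":12,"dy":-46,"dz":0,"wx":0,"wy":0,"wz":-4.3,"hand":85},{"dx":12,"dy":-46,"dz":0,"wx":0,"wy":0,"wz":-4.3,"hand":85},{"dx":12,"dy":-46,"dz":0,"wx":0,"wy":0,"wz":-4.3,"hand":85},{"dx":0,"dy":0,"dz":0,"wx":0,"wy":0,"wz":0,"hand":85}]'
cat >> h.py <<'E'
from scipy.spatial.transform import Rotation as R
def st():
    s=status.observe(); w,x,y,z=s['orientation']; M=R.from_quat([x,y,z,w]).as_matrix()
    print('t',round(s['time_s'],2),'tcp',np.round(s['tool_pos'],4),'yaw y',round(np.degrees(np.arctan2(M[1,1],M[0,1])),2),'zax',np.round(M[:,2],4),'F',np.round(s['force'],2),'grip',round(s['grip_width'],4),round(s['finger_force'],1)); return s,M
E
python3 -c "from h import *; st()"
```

```text
time_s: 1.05
tool_pos: [0.3768, 0.1206, 0.4047]
orientation: [0.0, 0.541, 0.841, 0.0]
force: [0.1, -0.5, 0.6]
grip_width: 0.0849
finger_force: 0.0
time_s: 1.85
tool_pos: [0.4611, -0.2042, 0.4036]
orientation: [-0.0, 0.742, 0.67, -0.001]
force: [0.1, -0.4, -0.3]
grip_width: 0.0847
finger_force: 0.0
t 1.85 tcp [ 0.4611 -0.2042  0.4036] yaw y -5.85 zax [-1.6e-03 -9.0e-04 -1.0e+00] F [ 0.09 -0.44 -0.27] grip 0.0847 0.0
```

```bash

python3 -m jog '[{"dx":9,"dy":-41,"dz":0,"wx":0,"wy":0,"wz":-4,"hand":85},{"dx":9,"dy":-41,"dz":0,"wx":0,"wy":0,"wz":-4,"hand":85},{"dx":0,"dy":0,"dz":-40,"wx":0,"wy":0,"wz":0,"hand":85},{"dx":0,"dy":0,"dz":-40,"wx":0,"wy":0,"wz":0,"hand":85},{"dx":0,"dy":0,"dz":-20,"wx":0,"wy":0,"wz":0,"hand":85},{"dx":0,"dy":0,"dz":0,"wx":0,"wy":0,"wz":0,"hand":85}]'
python3 - <<'E'
from h import *
st(); c=optics.calibration('wrist'); im=optics.capture('wrist')[:,:,::-1].copy()
cv2.imwrite('pics/w1.png',im)
np.save('w1.npy',c,allow_pickle=True)
m=cv2.inRange(cv2.cvtColor(im,cv2.COLOR_BGR2HSV),(5,120,60),(18,255,255))
n,l,s,ce=cv2.connectedComponentsWithStats(m)
for i in range(1,n):
    if s[i,4]>200: print(s[i],ce[i],onz(c,ce[i],.062))
E
```

```text
time_s: 2.45
tool_pos: [0.4775, -0.2802, 0.3002]
orientation: [-0.004, 0.785, 0.62, -0.001]
force: [0.2, 0.4, 0.2]
grip_width: 0.0853
finger_force: 0.0
t 2.45 tcp [ 0.4775 -0.2802  0.3002] yaw y -13.4 zax [-0.0065  0.0049 -1.    ] F [0.21 0.35 0.19] grip 0.0853 0.0
[ 298  228   70   64 3095] [331.84038772 261.08336026] [ 0.48198713 -0.27844488  0.062     ]
[  97  230  109   28 2384] [148.86619128 244.60486577] [ 0.37928328 -0.24356082  0.062     ]
```

View pics/w1.png

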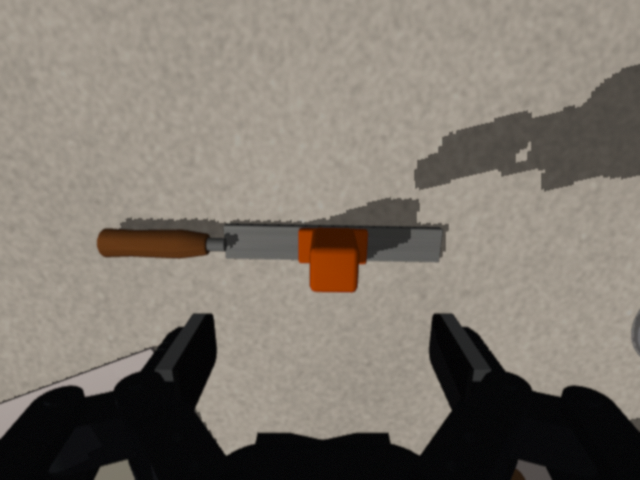

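The wrist view shows the whole file. Grip top face is about x 310–357, y 248–292, centre (333.5,270). Blade runs from (226,242) to (441,245), handle end at (98,242).

```bash
python3 - <<'E'
from h import *
c=np.load('w1.npy',allow_pickle=True).item()
g=onz(c,(333.5,270),.062); t=onz(c,(441,244.5),.008); r=onz(c,(226,242),.008); h=onz(c,(98,242),.011)
print(g,t,r,h,'len',np.linalg.norm((t-r)[:2]),'mid',(t+r)/2)
for p in (r,h): print(np.degrees(np.arctan2(*(t-p)[1::-1])))
print(proj(c,[.4775,-.2802,.145]))
E
```

```text
[ 0.4816719  -0.28424729  0.062     ] [ 0.55960101 -0.30426195  0.008     ] [ 0.40546532 -0.2658509   0.008     ] [ 0.3149747  -0.24348227  0.011     ] len 0.15884967810433032 mid [ 0.48253317 -0.28505643  0.008     ]
-13.993247170951228
-13.95313095724834
[325.07712514 343.5050342 ]
```

```bash

python3 -m jog '[{"dx":4,"dy":-4,"dz":0,"wx":0,"wy":0,"wz":-0.6,"hand":85},{"dx":0,"dy":0,"dz":-25,"wx":0,"wy":0,"wz":0,"hand":85},{"dx":0,"dy":0,"dz":-25,"wx":0,"wy":0,"wz":0,"hand":85},{"dx":0,"dy":0,"dz":-20,"wx":0,"wy":0,"wz":0,"hand":85},{"dx":0,"dy":0,"dz":-15,"wx":0,"wy":0,"wz":0,"hand":85},{"dx":0,"dy":0,"dz":-10,"wx":0,"wy":0,"wz":0,"hand":85},{"dx":0,"dy":0,"dz":0,"wx":0,"wy":0,"wz":0,"hand":85},{"dx":0,"dy":0,"dz":0,"wx":0,"wy":0,"wz":0,"hand":85}]'
python3 -c "from h import *; st()"
```

```text
time_s: 3.3
tool_pos: [0.4834, -0.286, 0.2107]
orientation: [0.001, 0.788, 0.615, 0.0]
force: [1.1, 0.1, 0.5]
grip_width: 0.0851
finger_force: 0.0
t 3.3 tcp [ 0.4834 -0.286   0.2107] yaw y -14.03 zax [ 1.1e-03 -8.0e-04 -1.0e+00] F [1.07 0.07 0.45] grip 0.0851 0.0
```

```bash

python3 -m jog '[{"dx":-1,"dy":1,"dz":-10,"wx":0,"wy":0,"wz":0,"hand":85},{"dx":0,"dy":0,"dz":-4,"wx":0,"wy":0,"wz":0,"hand":85},{"dx":0,"dy":0,"dz":0,"wx":0,"wy":0,"wz":0,"hand":40},{"dx":0,"dy":0,"dz":0,"wx":0,"wy":0,"wz":0,"hand":40},{"dx":0,"dy":0,"dz":0,"wx":0,"wy":0,"wz":0,"hand":20},{"dx":0,"dy":0,"dz":0,"wx":0,"wy":0,"wz":0,"hand":20},{"dx":0,"dy":0,"dz":0,"wx":0,"wy":0,"wz":0,"hand":20},{"dx":0,"dy":0,"dz":0,"wx":0,"wy":0,"wz":0,"hand":20}]' 80
python3 -c "from h import *; st()"
```

```text
time_s: 4.1
tool_pos: [0.4822, -0.2848, 0.1962]
orientation: [0.0, 0.788, 0.615, 0.0]
force: [0.7, -0.6, 3.0]
grip_width: 0.0288
finger_force: 79.7
t 4.1 tcp [ 0.4822 -0.2848  0.1962] yaw y -14.03 zax [ 8.e-04 -6.e-04 -1.e+00] F [ 0.66 -0.55  3.04] grip 0.0288 79.7
```

```bash

python3 -m jog '[{"dx":0,"dy":0,"dz":10,"wx":0,"wy":0,"wz":0,"hand":20},{"dx":0,"dy":0,"dz":30,"wx":0,"wy":0,"wz":0,"hand":20},{"dx":0,"dy":0,"dz":40,"wx":0,"wy":0,"wz":0,"hand":20},{"dx":0,"dy":0,"dz":40,"wx":0,"wy":0,"wz":0,"hand":20},{"dx":0,"dy":0,"dz":40,"wx":0,"wy":0,"wz":0,"hand":20},{"dx":0,"dy":0,"dz":20,"wx":0,"wy":0,"wz":0,"hand":20},{"dx":0,"dy":0,"dz":0,"wx":0,"wy":0,"wz":0,"hand":20}]'
python3 -m jog '[{"dx":0,"dy":20,"dz":0,"wx":0,"wy":0,"wz":1,"hand":20},{"dx":1,"dy":40,"dz":0,"wx":0,"wy":0,"wz":3,"hand":20},{"dx":1,"dy":40,"dz":0,"wx":0,"wy":0,"wz":3,"hand":20},{"dx":1,"dy":40,"dz":0,"wx":0,"wy":0,"wz":3,"hand":20},{"dx":1,"dy":40,"dz":0,"wx":0,"wy":0,"wz":3,"hand":20},{"dx":1,"dy":40,"dz":0,"wx":0,"wy":0,"wz":3,"hand":20},{"dx":1,"dy":35,"dz":0,"wx":0,"wy":0,"wz":2,"hand":20},{"dx":0,"dy":20,"dz":0,"wx":0,"wy":0,"wz":1,"hand":20}]'
python3 -m jog '[{"dx":0,"dy":0,"dz":0,"wx":0,"wy":0,"wz":0,"hand":20},{"dx":0,"dy":0,"dz":0,"wx":0,"wy":0,"wz":0,"hand":20},{"dx":0,"dy":0,"dz":0,"wx":0,"wy":0,"wz":0,"hand":20}]'
python3 - <<'E'
from h import *
st()
S=optics.capture('scene')[:,:,::-1]; W=optics.capture('wrist')[:,:,::-1]
a=cv2.resize(S[140:320,200:440],(400,300)); b=cv2.resize(W,(400,300))
cv2.imwrite('pics/chk.png',np.hstack([a,b])); cv2.imwrite('pics/w2.png',W)
E
```

```text
time_s: 4.8
tool_pos: [0.4827, -0.2851, 0.3803]
orientation: [0.003, 0.788, 0.615, 0.001]
force: [-0.2, 0.6, -3.7]
grip_width: 0.0292
finger_force: 79.8
time_s: 5.6
tool_pos: [0.4866, -0.0064, 0.3729]
orientation: [-0.002, 0.674, 0.738, -0.001]
force: [0.0, -0.1, -4.4]
grip_width: 0.0291
finger_force: 79.7
time_s: 5.9
tool_pos: [0.4875, -0.01, 0.3744]
orientation: [-0.001, 0.676, 0.737, -0.001]
force: [0.4, 0.2, -3.0]
grip_width: 0.0292
finger_force: 79.7
t 5.9 tcp [ 0.4875 -0.01    0.3744] yaw y 4.94 zax [-0.0022 -0.     -1.    ] F [ 0.43  0.24 -3.03] grip 0.0292 79.7
```

View pics/chk.png

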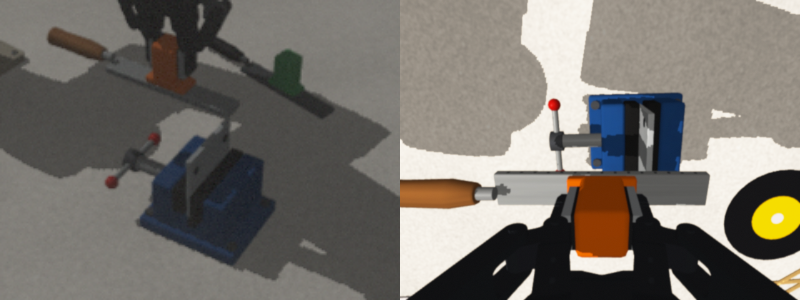

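The scene crop shows the file held level above the clamp; the wrist view (at 0.625 scale) shows the blade from (495,172)/(497,203) to (708,172)/(706,206). A closer crop of both blade ends will let me measure pitch and height.

```bash
python3 - <<'E'
import cv2,numpy as np
W=cv2.imread('pics/w2.png')
f=lambda x,y:cv2.resize(W[y:y+80,x:x+78],None,fx=5,fy=5,interpolation=cv2.INTER_CUBIC)
cv2.imwrite('pics/crop3.png',np.hstack([f(120,262),f(450,262)]))
E
```

```text
(no output)
```

View pics/crop3.png

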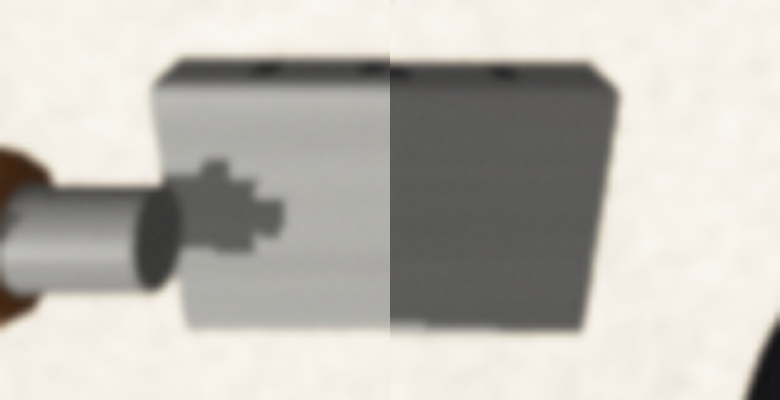

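The crop puts the top-face corners at rear (154,88) and (188,328), tip (618,95) and (582,332), in crop pixels.

```bash
python3 - <<'E'
from h import *
s,M=st(); c=optics.calibration('wrist')
y=np.radians(4.94); ex=np.array([np.cos(y),np.sin(y),0]); ey=np.array([-np.sin(y),np.cos(y),0]); p0=s['tool_pos']*[1,1,0]
for n,u,v,x0,yy in [('rear+',154,88,120,.013),('rear-',188,328,120,-.013),('tip+',618-390,95,450,.013),('tip-',582-390,332,450,-.013)]:
    o,d=ray(c,(x0+(u+.5)/5-.5,262+(v+.5)/5-.5)); k=(yy-(o-p0)@ey)/(d@ey); P=o+k*d
    print(n,'xf',round((P-p0)@ex*1e3,1),'z',round(P[2]*1e3,1))
Rc=np.array([[np.cos(np.radians(5)),-np.sin(np.radians(5))],[np.sin(np.radians(5)),np.cos(np.radians(5))]])
print('tcp in clamp',Rc.T@(s['tool_pos'][:2]-[.5329,-.0041]))
E
```

```text
t 6.0 tcp [ 0.4877 -0.0104  0.3751] yaw y 4.89 zax [-0.001 -0.    -1.   ] F [-0.36 -0.3  -2.1 ] grip 0.0291 79.7
rear+ xf -77.6 z 189.2
rear- xf -79.0 z 187.1
tip+ xf 78.0 z 191.1
tip- xf 79.6 z 188.0
tcp in clamp [-0.04553303 -0.00231641]
```

File is level (within 0.5°) and at the expected height. Descend to just above the edge, settle, then press.

```bash

python3 -m jog '[{"dx":0,"dy":2,"dz":-20,"wx":0,"wy":0,"wz":0,"hand":20},{"dx":0,"dy":0,"dz":-15,"wx":0,"wy":0,"wz":0,"hand":20},{"dx":0,"dy":0,"dz":-8,"wx":0,"wy":0,"wz":0,"hand":20},{"dx":0,"dy":0,"dz":0,"wx":0,"wy":0,"wz":0,"hand":20},{"dx":0,"dy":0,"dz":0,"wx":0,"wy":0,"wz":0,"hand":20},{"dx":0,"dy":0,"dz":0,"wx":0,"wy":0,"wz":0,"hand":20}]'
python3 -c "from h import *; st()"
```

```text
time_s: 6.6
tool_pos: [0.4883, -0.0078, 0.3336]
orientation: [0.001, 0.676, 0.737, 0.0]
force: [-0.5, 0.2, -2.3]
grip_width: 0.0294
finger_force: 79.7
t 6.6 tcp [ 0.4883 -0.0078  0.3336] yaw y 4.96 zax [ 1.3e-03 -1.0e-04 -1.0e+00] F [-0.5   0.21 -2.28] grip 0.0294 79.7
```

```bash

python3 -m jog '[{"dx":0,"dy":0,"dz":-7,"wx":0,"wy":0,"wz":0,"hand":20},{"dx":0,"dy":0,"dz":-5,"wx":0,"wy":0,"wz":0,"hand":20},{"dx":0,"dy":0,"dz":-4,"wx":0,"wy":0,"wz":0,"hand":20},{"dx":0,"dy":0,"dz":-3,"wx":0,"wy":0,"wz":0,"hand":20},{"dx":0,"dy":0,"dz":0,"wx":0,"wy":0,"wz":0,"hand":20},{"dx":0,"dy":0,"dz":0,"wx":0,"wy":0,"wz":0,"hand":20}]'
python3 -c "from h import *; st()"
```

```text
time_s: 7.2
tool_pos: [0.4882, -0.0077, 0.3142]
orientation: [0.0, 0.676, 0.737, 0.0]
force: [-0.0, 0.3, 2.4]
grip_width: 0.029
finger_force: 80.3
t 7.2 tcp [ 0.4882 -0.0077  0.3142] yaw y 4.97 zax [ 9.e-04 -1.e-04 -1.e+00] F [-0.05  0.26  2.42] grip 0.029 80.3
```

Contact force is about 4.7 N, in the wanted range. First stroke.

```bash

python3 -m jog '[{"dx":6,"dy":0.5,"dz":0,"wx":0,"wy":0,"wz":0,"hand":20},{"dx":12,"dy":1.05,"dz":0,"wx":0,"wy":0,"wz":0,"hand":20},{"dx":12,"dy":1.05,"dz":0,"wx":0,"wy":0,"wz":0,"hand":20},{"dx":12,"dy":1.05,"dz":0,"wx":0,"wy":0,"wz":0,"hand":20},{"dx":12,"dy":1.05,"dz":0,"wx":0,"wy":0,"wz":0,"hand":20},{"dx":12,"dy":1.05,"dz":0,"wx":0,"wy":0,"wz":0,"hand":20},{"dx":12,"dy":1.05,"dz":0,"wx":0,"wy":0,"wz":0,"hand":20},{"dx":11,"dy":1,"dz":0,"wx":0,"wy":0,"wz":0,"hand":20}]'
python3 -c "from h import *; st()"
```

```text
time_s: 8.0
tool_pos: [0.5774, 0.0002, 0.3134]
orientation: [-0.001, 0.676, 0.737, -0.001]
force: [-3.6, -0.4, 1.9]
grip_width: 0.0292
finger_force: 80.4
t 8.0 tcp [5.774e-01 2.000e-04 3.134e-01] yaw y 4.97 zax [-1.7e-03 -1.0e-04 -1.0e+00] F [-3.64 -0.43  1.9 ] grip 0.0292 80.4
```

Forward rubbing force is about 3.6 N, so drag is well over 1 mm. One small forward row under pressure, lift straight up, then carry back in the air.

```bash

python3 -m jog '[{"dx":1,"dy":0,"dz":0,"wx":0,"wy":0,"wz":0,"hand":20},{"dx":0,"dy":0,"dz":8,"wx":0,"wy":0,"wz":0,"hand":20},{"dx":0,"dy":0,"dz":14,"wx":0,"wy":0,"wz":0,"hand":20},{"dx":0,"dy":0,"dz":14,"wx":0,"wy":0,"wz":0,"hand":20},{"dx":0,"dy":0,"dz":0,"wx":0,"wy":0,"wz":0,"hand":20},{"dx":0,"dy":0,"dz":0,"wx":0,"wy":0,"wz":0,"hand":20}]'
python3 -c "from h import *; st()"
```

```text
time_s: 8.6
tool_pos: [0.5781, 0.0001, 0.3509]
orientation: [0.001, 0.676, 0.737, 0.001]
force: [-0.0, 0.5, -3.2]
grip_width: 0.0293
finger_force: 79.8
t 8.6 tcp [5.781e-01 1.000e-04 3.509e-01] yaw y 4.97 zax [ 2.3e-03 -2.0e-04 -1.0e+00] F [-0.    0.5  -3.19] grip 0.0293 79.8
```

```bash

python3 -m jog '[{"dx":-15,"dy":-1.3,"dz":0,"wx":0,"wy":0,"wz":0,"hand":20},{"dx":-30,"dy":-2.6,"dz":0,"wx":0,"wy":0,"wz":0,"hand":20},{"dx":-30,"dy":-2.6,"dz":0,"wx":0,"wy":0,"wz":0,"hand":20},{"dx":-15,"dy":-1.3,"dz":0,"wx":0,"wy":0,"wz":0,"hand":20},{"dx":0,"dy":0,"dz":-10,"wx":0,"wy":0,"wz":0,"hand":20},{"dx":0,"dy":0,"dz":-7,"wx":0,"wy":0,"wz":0,"hand":20},{"dx":0,"dy":0,"dz":0,"wx":0,"wy":0,"wz":0,"hand":20},{"dx":0,"dy":0,"dz":0,"wx":0,"wy":0,"wz":0,"hand":20}]'
python3 -c "from h import *; st()"
```

```text
time_s: 9.4
tool_pos: [0.4882, -0.0076, 0.332]
orientation: [-0.001, 0.676, 0.737, -0.0]
force: [-0.6, 0.4, -2.9]
grip_width: 0.0297
finger_force: 80.4
t 9.4 tcp [ 0.4882 -0.0076  0.332 ] yaw y 4.97 zax [-1.3e-03  2.0e-04 -1.0e+00] F [-0.57  0.39 -2.88] grip 0.0297 80.4
```

```bash

python3 -m jog '[{"dx":0,"dy":0,"dz":-7,"wx":0,"wy":0,"wz":0,"hand":20},{"dx":0,"dy":0,"dz":-4,"wx":0,"wy":0,"wz":0,"hand":20},{"dx":0,"dy":0,"dz":-4,"wx":0,"wy":0,"wz":0,"hand":20},{"dx":0,"dy":0,"dz":-3,"wx":0,"wy":0,"wz":0,"hand":20},{"dx":0,"dy":0,"dz":0,"wx":0,"wy":0,"wz":0,"hand":20},{"dx":0,"dy":0,"dz":0,"wx":0,"wy":0,"wz":0,"hand":20}]'
python3 -c "from h import *; st()"
```

```text
time_s: 10.0
tool_pos: [0.4882, -0.0077, 0.3152]
orientation: [0.0, 0.676, 0.737, 0.0]
force: [0.2, 0.6, 1.0]
grip_width: 0.029
finger_force: 80.9
t 10.0 tcp [ 0.4882 -0.0077  0.3152] yaw y 4.97 zax [ 0.001 -0.    -1.   ] F [0.15 0.63 1.04] grip 0.029 80.9
```

Pressed at about 3.9 N. I'll go 1 mm lower to match the first stroke, then make the second stroke.

```bash

python3 -m jog '[{"dx":6,"dy":0.5,"dz":-1,"wx":0,"wy":0,"wz":0,"hand":20},{"dx":12,"dy":1.05,"dz":0,"wx":0,"wy":0,"wz":0,"hand":20},{"dx":12,"dy":1.05,"dz":0,"wx":0,"wy":0,"wz":0,"hand":20},{"dx":12,"dy":1.05,"dz":0,"wx":0,"wy":0,"wz":0,"hand":20},{"dx":12,"dy":1.05,"dz":0,"wx":0,"wy":0,"wz":0,"hand":20},{"dx":12,"dy":1.05,"dz":0,"wx":0,"wy":0,"wz":0,"hand":20},{"dx":12,"dy":1.05,"dz":0,"wx":0,"wy":0,"wz":0,"hand":20},{"dx":11,"dy":1,"dz":0,"wx":0,"wy":0,"wz":0,"hand":20}]'
python3 -c "from h import *; st()"
python3 -m jog '[{"dx":1,"dy":0,"dz":0,"wx":0,"wy":0,"wz":0,"hand":20},{"dx":0,"dy":0,"dz":8,"wx":0,"wy":0,"wz":0,"hand":20},{"dx":0,"dy":0,"dz":14,"wx":0,"wy":0,"wz":0,"hand":20},{"dx":0,"dy":0,"dz":14,"wx":0,"wy":0,"wz":0,"hand":20},{"dx":0,"dy":0,"dz":30,"wx":0,"wy":0,"wz":0,"hand":20},{"dx":0,"dy":0,"dz":0,"wx":0,"wy":0,"wz":0,"hand":20},{"dx":0,"dy":0,"dz":0,"wx":0,"wy":0,"wz":0,"hand":20}]'
python3 -c "from h import *; st()"
```

```text
time_s: 10.8
tool_pos: [0.5775, 0.0002, 0.3135]
orientation: [-0.0, 0.676, 0.737, -0.0]
force: [-2.4, -0.8, 2.5]
grip_width: 0.0292
finger_force: 81.0
t 10.8 tcp [5.775e-01 2.000e-04 3.135e-01] yaw y 4.97 zax [-1.3e-03 -1.0e-04 -1.0e+00] F [-2.41 -0.81  2.52] grip 0.0292 81.0
time_s: 11.5
tool_pos: [0.5782, 0.0001, 0.3815]
orientation: [0.001, 0.676, 0.737, 0.001]
force: [-0.9, -0.9, -3.7]
grip_width: 0.0292
finger_force: 80.6
t 11.5 tcp [5.782e-01 1.000e-04 3.815e-01] yaw y 4.97 zax [ 3.5e-03 -3.0e-04 -1.0e+00] F [-0.89 -0.91 -3.66] grip 0.0292 80.6
```

Second stroke done. Carry back to the original free spot and lower.

```bash

python3 -m jog '[{"dx":-8,"dy":-20,"dz":0,"wx":0,"wy":0,"wz":-1.5,"hand":20},{"dx":-12,"dy":-40,"dz":0,"wx":0,"wy":0,"wz":-2.5,"hand":20},{"dx":-14,"dy":-40,"dz":0,"wx":0,"wy":0,"wz":-2.5,"hand":20},{"dx":-14,"dy":-40,"dz":0,"wx":0,"wy":0,"wz":-2.5,"hand":20},{"dx":-14,"dy":-40,"dz":0,"wx":0,"wy":0,"wz":-2.5,"hand":20},{"dx":-14,"dy":-40,"dz":0,"wx":0,"wy":0,"wz":-2.5,"hand":20},{"dx":-12,"dy":-40,"dz":0,"wx":0,"wy":0,"wz":-2.5,"hand":20},{"dx":-8,"dy":-25,"dz":0,"wx":0,"wy":0,"wz":-2.5,"hand":20}]'
python3 -m jog '[{"dx":0,"dy":0,"dz":-20,"wx":0,"wy":0,"wz":0,"hand":20},{"dx":0,"dy":0,"dz":-40,"wx":0,"wy":0,"wz":0,"hand":20},{"dx":0,"dy":0,"dz":-40,"wx":0,"wy":0,"wz":0,"hand":20},{"dx":0,"dy":0,"dz":-35,"wx":0,"wy":0,"wz":0,"hand":20},{"dx":0,"dy":0,"dz":-20,"wx":0,"wy":0,"wz":0,"hand":20},{"dx":0,"dy":0,"dz":-10,"wx":0,"wy":0,"wz":0,"hand":20},{"dx":0,"dy":0,"dz":0,"wx":0,"wy":0,"wz":0,"hand":20},{"dx":0,"dy":0,"dz":0,"wx":0,"wy":0,"wz":0,"hand":20}]'
python3 -c "from h import *; st()"
```

```text
time_s: 12.3
tool_pos: [0.4803, -0.2871, 0.3783]
orientation: [-0.001, 0.789, 0.614, -0.001]
force: [0.7, 0.1, -2.1]
grip_width: 0.0289
finger_force: 80.4
time_s: 13.1
tool_pos: [0.4823, -0.285, 0.2155]
orientation: [0.0, 0.788, 0.615, 0.0]
force: [-0.5, -0.0, -2.7]
grip_width: 0.0289
finger_force: 80.2
t 13.1 tcp [ 0.4823 -0.285   0.2155] yaw y -14.03 zax [ 8.e-04 -6.e-04 -1.e+00] F [-0.5  -0.05 -2.72] grip 0.0289 80.2
```

Underside is about 19 mm up; lower to contact.

```bash

python3 -m jog '[{"dx":0,"dy":0,"dz":-9,"wx":0,"wy":0,"wz":0,"hand":20},{"dx":0,"dy":0,"dz":-5,"wx":0,"wy":0,"wz":0,"hand":20},{"dx":0,"dy":0,"dz":-3,"wx":0,"wy":0,"wz":0,"hand":20},{"dx":0,"dy":0,"dz":-2,"wx":0,"wy":0,"wz":0,"hand":20},{"dx":0,"dy":0,"dz":0,"wx":0,"wy":0,"wz":0,"hand":20},{"dx":0,"dy":0,"dz":0,"wx":0,"wy":0,"wz":0,"hand":20}]'
python3 -c "from h import *; st()"
```

```text
time_s: 13.7
tool_pos: [0.482, -0.2849, 0.1962]
orientation: [0.0, 0.788, 0.615, 0.0]
force: [-2.9, 1.6, 3.1]
grip_width: 0.0295
finger_force: 81.2
t 13.7 tcp [ 0.482  -0.2849  0.1962] yaw y -14.03 zax [ 2.e-04 -2.e-04 -1.e+00] F [-2.95  1.6   3.09] grip 0.0295 81.2
```

```bash

python3 -m jog '[{"dx":0,"dy":0,"dz":0,"wx":0,"wy":0,"wz":0,"hand":40},{"dx":0,"dy":0,"dz":0,"wx":0,"wy":0,"wz":0,"hand":60},{"dx":0,"dy":0,"dz":0,"wx":0,"wy":0,"wz":0,"hand":85},{"dx":0,"dy":0,"dz":0,"wx":0,"wy":0,"wz":0,"hand":85},{"dx":0,"dy":0,"dz":0,"wx":0,"wy":0,"wz":0,"hand":85},{"dx":0,"dy":0,"dz":0,"wx":0,"wy":0,"wz":0,"hand":85}]' 20
python3 -m jog '[{"dx":0,"dy":0,"dz":10,"wx":0,"wy":0,"wz":0,"hand":85},{"dx":0,"dy":0,"dz":25,"wx":0,"wy":0,"wz":0,"hand":85},{"dx":0,"dy":0,"dz":35,"wx":0,"wy":0,"wz":0,"hand":85},{"dx":0,"dy":0,"dz":35,"wx":0,"wy":0,"wz":0,"hand":85},{"dx":0,"dy":0,"dz":20,"wx":0,"wy":0,"wz":0,"hand":85},{"dx":0,"dy":0,"dz":0,"wx":0,"wy":0,"wz":0,"hand":85},{"dx":0,"dy":0,"dz":0,"wx":0,"wy":0,"wz":0,"hand":85}]'
python3 - <<'E'
from h import *
st(); cv2.imwrite('pics/end.png',optics.capture('scene')[:,:,::-1])
E
```

```text
time_s: 14.3
tool_pos: [0.4819, -0.2848, 0.1957]
orientation: [-0.0, 0.788, 0.615, -0.0]
force: [0.1, 0.2, -0.2]
grip_width: 0.0854
finger_force: 0.0
time_s: 15.0
tool_pos: [0.482, -0.2849, 0.3216]
orientation: [0.001, 0.788, 0.615, 0.0]
force: [-1.3, 0.4, -0.1]
grip_width: 0.0848
finger_force: 0.0
t 15.0 tcp [ 0.482  -0.2849  0.3216] yaw y -14.03 zax [ 1.3e-03 -9.0e-04 -1.0e+00] F [-1.26  0.42 -0.08] grip 0.0848 0.0
```

View pics/end.png

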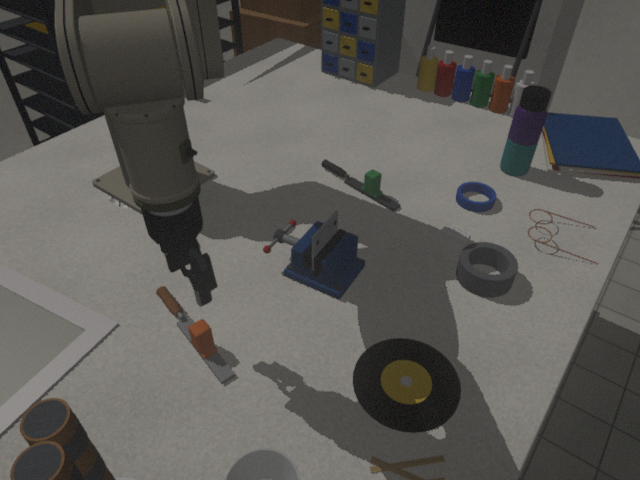

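The file lies flat at its old place (grip at about (202,338)), released; the rasp at (372,183) and the plate are undisturbed. Handing in.

```bash
python3 -c "from rig import workorder; print(workorder.job_done())"
```

```text
the job is handed in; nothing more can be done
None
```

I made both strokes with the orange file, pressing at roughly 4–5 N and lifting clear for the carry back. The file now lies flat where it started and is released, the rasp was not touched, and the job was handed in at about 15 s; no verdict came back.

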